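# Slide the oil can into its rack bay and shut the gate

## Robot

A 6-joint arm with a two-finger parallel gripper is mounted at the origin on a cart in front of the work surface, level with it; the furniture and walls round the work are solid. World frame = base frame: x ahead of the robot, y to its left, z up, the work surface at z = 0. Lengths are in m, angles in rad, forces in N, time in s.
With the tool pointing down it reaches from about 0.3 to 0.825 m from the base axis. Payload 5.4 kg.
Tool frame: the origin (TCP) lies midway between the tips of the shut fingers; the grasp point (between the pads) lies 19 mm behind it (env.pinch_z is the distance from the TCP to the grasp point, in m); z points along the fingers, y is the line along which they close (so a half turn about z gives the same grasp; the last joint's range is limited). The gripper opens to 92 mm and grips with 3 to 60 N. Pads are 20 mm wide; open, the fingers measure 128 mm over their backs; the gripper's body (75 mm by 189 mm) begins 69 mm behind the grasp point.
Start: joints at [-1.44, 0.158, 1.597, -0, 1.386, -0.21], TCP at [0.192, -0.542, 0.215] pointing down, gripper open.
Joint ranges: [-2.91, 2.91], [-0.94, 2.29], [0.18, 2.7], [-1.29, 4.43], [0.17, 2.64], [-3, 3]. Speed limits (rad/s): [2.57, 2.57, 3.14, 3.14, 3.14, 3.14].

## Interface

Orientations are given as a unit quaternion [w, x, y, z].
In Python, from station import env gives the robot as it stands. The module is installed in compiled form; this text tells all that it offers.
- The arm moves only by the shell command python3 -m inch 'ROWS' [FORCE]. ROWS is JSON, a list of rows, each a list of 3 entries, a list of its own where there are three numbers: the opening, from -1 (shut) to 1 (fully open), then the shift along the tool's x, y, z in cm, then the turn, a rotation vector about the tool's x, y, z in degrees. A call has exactly 10 rows; each row is the pose to reach, as a shift and turn from the pose commanded when the call began, along the tool's axes at that moment; what a row does not reach only later rows make up. A row lasts 1/10 s, in which the tool goes at most 50 mm and 8.59 degrees, less where a joint would pass 70% of its speed; a pose out of reach is approached as far as the arm can. A call with a gripper value outside its range is refused whole. The fingers move at their own pace and stop on an object; FORCE is the grip in N (left out, the last holds). Time passes only in rows, so rows that repeat a pose let the fingers close, or fill a call up. It gives the time, the measured TCP pose, the force, the opening and the grip force at its end, in the units of the state.
- env.get_state(): the state, without advancing time (a new reading comes with each control period).
- env.capture(name): name is "scene" or "top"; returns a dict with "img" (400x640x3 uint8, blue, green, red), "mtx" (3x3 intrinsics, pixels), "rvec" (rotation vector, rad) and "tvec" (3), from world to camera coordinates, as OpenCV has them. Camera axes: x right, y down, z forward; pixel columns grow to the right and rows downward; lengths in m; the calibration is good to about 2 mm. A picture is of the moment at which its call begins. There is no depth.
- env.finish_job(): hands the job in; it is judged then, once.
The state is a dict: "time_s": time; "q": joint angles; "qvel": joint speeds; "effort": joint torques, N m; "position": TCP position; "ee_rot": TCP orientation; "force": force on the tool from outside, world axes, zero at the start; "wrist_torque": the same for the moment, N m; "grip_width": finger opening in m; "finger_force": force on a finger pad.
Only numpy, scipy, OpenCV 4.12 (cv2) and the standard library are available. Lean on these libraries where they do the work, as an engineer would, in place of code of your own. Each camera call takes 0.05 s, during which the arm holds its last target. There are 200 camera calls.

## Task

Put the spray can of oil away without picking it up, for it is greasy: push it gently, low on its body so that it stays standing on the bench, all the way into the free bay of the blue can rack (the one with the round green drip pad), then push the white gate fully shut across the front of the bays. Do not grip, lift or tip the can, and leave the glue bottle in the other bay, the black tape roll and the sanding block where they are. Finish clear of everything.

Things in the scene. Friction and masses are not known exactly. Their poses are not given: they have to be found in the camera images.
- spray_can: Tall green spray can with a red cap, body about 67 mm across (65 to 68 mm; its rear side reaches 36 mm from the origin), 208 mm high, 0.24 to 0.44 kg, standing loose on the bench. Origin at the middle of its underside, z up; its yaw does not matter. It slides at 1 to 3 N; pushed higher than about 40 mm it may tip.
- can_rack: Blue sheet-steel rack fixed to the bench: two bays side by side, open in front and above, no floor. Origin on the bench at the middle of the footprint; x points from the open front to the back, y along the bays (to the left from the front). Bays centred at y = +42 and -42 mm, 80 mm wide inside, from x = -46 mm (front edges of the side plates, 90 mm high) to x = +42 mm (back plate, 130 mm high).
- drip_pad: Round green felt pad, 67 mm across and 1 mm thin (no step to slide over), lying in the free bay; it may be the left or the right one. Origin at its centre on the bench. A can centred on it is home: 6 mm short of touching the back plate.
- gate (a joint): White swing gate, a flat bar 195 mm long, z = 37 to 73 mm, 8 mm thick, with a bent-out tab at its free end. Turns on an upright pin at the rack's right front corner. 0 rad: shut, straight across the front of both bays; grows as the free end swings out; 1.57: straight out; 2.5 at most. Light friction: stays where left, needs about 1 N. Cannot shut on a can that is not well inside.
- gate_hinge (a point): Point on the gate's hinge pin at the mid height of the bar (55 mm); in the rack's frame x = -52, y = -104 mm. Axes parallel to the rack's.
- gate_end (a point): Point on the gate bar near its free end, 192 mm from the pin, at its mid height (55 mm).
- glue_bottle: White glue bottle, 48 mm across, 143 mm high, standing loose in the other bay; leave it. Origin at the middle of its underside.
- sanding_block: Brown cork sanding block lying flat, 61 x 100 x 29 mm, loose; leave it. Origin at the middle of its underside.
- electrical_tape: Roll of black electrical tape lying flat, 68 mm across, 19 mm high, loose; leave it. Origin at the middle of its underside.
Not all that is in view belongs to the job. What is shaped like the spray_can but orange is not meant.

How it is judged:
At the end, for the whole second after the job is handed in: The spray can stands upright (within 3 degrees), at rest on the bench in the free bay, its middle within 17 mm of the middle of the green pad, and the gate is shut (within 0.07 rad) (horizontal distance between spray_can and drip_pad below 0.017 m and angle between spray_can's own z axis and vertical below 0.05 rad and height (world z) of spray_can below 0.006 m and linear speed of spray_can below 0.02 m/s and value of joint gate below 0.07 rad); the robot touches nothing.
It fails at once if the spray can is lifted off the bench (height (world z) of spray_can above 0.018 m).
It fails at once if the spray can is tipped by more than about 15 degrees (angle between spray_can's own z axis and vertical above 0.26 rad).
It fails at once if the spray can is gripped, or pushed roughly (more than 25 N) (contact force between the fingers and spray_can above 25 N).
It fails at once if the glue bottle is moved more than 25 mm or tipped (distance of glue_bottle from where it was at the start of the episode above 0.025 m or angle between glue_bottle's own z axis and vertical above 0.3 rad).
It fails at once if the black tape roll or the sanding block is moved more than 30 mm (distance of any of sanding_block, electrical_tape from where it was at the start of the episode above 0.03 m).
It also fails if it takes over 72 s, if anything falls off the work surface, if the arm or the gripper's body presses on something with over 40 N, if the wrist force passes 120 N, or if a joint passes its speed limit or range.

## Working session

There is one attempt and no reset: what is moved stays moved. The work goes in short steps, Python scripts to look and compute and a shell command to move; the robot and the scene stay as the last step left them, time stands still between calls to the robot, and variables do not carry over. Pictures are saved under pics/ and viewed, at most 10 in all, crops included, and the job is handed in when it is done.

```bash
mkdir -p pics; cat > h.py <<'E'
import numpy as np, cv2
from station import env
def cap(n):
    c=env.capture(n); R=cv2.Rodrigues(np.array(c["rvec"],float))[0]; t=np.array(c["tvec"],float).ravel()
    return c["img"],np.array(c["mtx"],float),R,t
def ray(px,z,K,R,t):
    d=R.T@np.linalg.solve(K,[px[0],px[1],1.]); o=-R.T@t
    return o+d*(z-o[2])/d[2]
def proj(p,K,R,t):
    q=K@(R@np.array(p,float)+t); return q[:2]/q[2]
E
python3 - <<'E'
from h import *
for n in("scene","top"):
    i,K,R,t=cap(n); cv2.imwrite(f"pics/{n}0.png",i); print(n,-R.T@t,K[0,0])
s=env.get_state(); print(s["time_s"],s["position"],s["ee_rot"],s["grip_width"],env.pinch_z)
E
```

```text
scene [-0.28109498 -0.76475047  0.78300214] 437.0164888231142
top [ 0.28594543 -0.29527543  1.32243743] 465.42140384483343
0.1 [ 0.1920847  -0.54138279  0.21373727] [-8.21673742e-04  9.85521943e-01  1.69545932e-01  3.07570864e-05] 0.0919415331863043 0.0187
```

View pics/scene0.png

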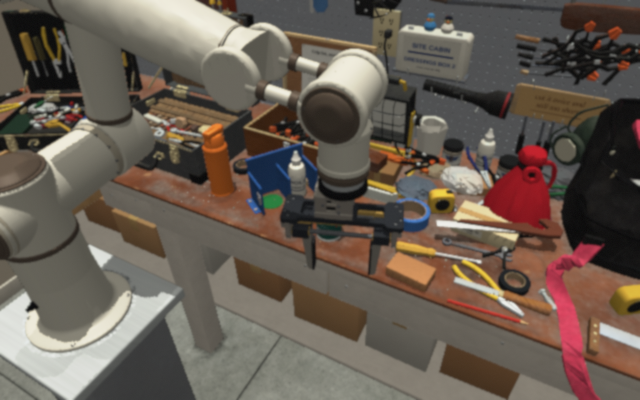

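View pics/top0.png

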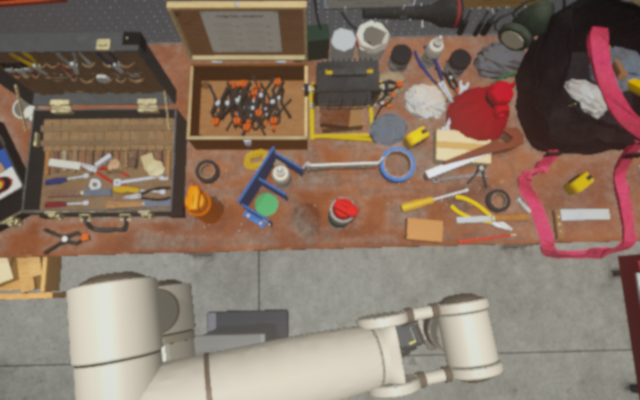

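```bash
python3 - <<'E'
from h import *
i=cv2.imread("pics/top0.png"); cv2.imwrite("pics/c1.png",cv2.resize(i[130:260,180:440],None,fx=3,fy=3,interpolation=cv2.INTER_CUBIC))
i,K,R,t=cap("top")
hsv=cv2.cvtColor(i,cv2.COLOR_BGR2HSV)
for nm,lo,hi,z in(("green",(40,80,40),(85,255,255),0.001),("red",(172,120,80),(180,255,255),0.205),("red2",(0,150,80),(4,255,255),0.205),("blue",(100,120,50),(120,255,255),0)):
    m=cv2.inRange(hsv,lo,hi); n,l,s,c=cv2.connectedComponentsWithStats(m)
    for k in range(1,n):
        if s[k,4]>25: print(nm,s[k],c[k].round(1),ray(c[k],z,K,R,t).round(3))
for p in((303,165),(380,163)): print(ray(p,.073,K,R,t).round(3))
E
```

```text
green [498  72  19   8  29] [507.8  75.1] [ 0.889 -0.905  0.001]
green [255 193  23  23 418] [266.1 204.1] [ 0.512 -0.168  0.001]
red [ 518   26  122  232 5481] [593.8 153.3] [ 0.582 -1.     0.205]
red [473  82  41  43 774] [496.2  98.5] [ 0.733 -0.774  0.205]
red [547 149  12   4  41] [552.6 150.5] [ 0.592 -0.9    0.205]
red [ 46 203  19   3  50] [ 55.1 204. ] [0.492 0.328 0.205]
red2 [ 447   81   69   59 1952] [476.6 115.4] [ 0.689 -0.72   0.205]
red2 [ 97 172  15  10  28] [103.8 176.8] [0.557 0.213 0.205]
red2 [333 199  26  20 376] [344.6 208.7] [ 0.461 -0.378  0.205]
red2 [460 235  49   7  69] [486.4 237.8] [ 0.381 -0.714  0.205]
blue [  0 149  11  19 130] [  4.3 158.3] [0.671 0.604 0.   ]
blue [380 164  28  17  65] [390.5 175.2] [ 0.588 -0.531  0.   ]
blue [239 166  24  36  65] [249.8 184.4] [ 0.572 -0.121  0.   ]
blue [259 178  26  17  46] [269.4 185.1] [ 0.568 -0.178  0.   ]
blue [243 204  21  19 108] [253.4 214.5] [ 0.483 -0.131  0.   ]
[ 0.607 -0.278  0.073]
[ 0.606 -0.491  0.073]
```

View pics/c1.png

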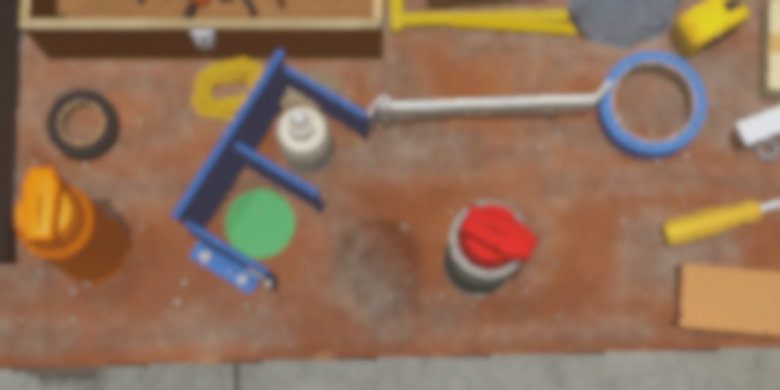

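```bash
python3 - <<'E'
from h import *
i,K,R,t=cap("top")
f=lambda a,b,z:ray((180+a/3,130+b/3),z,K,R,t)
pts={"Rfront":(368,130,.09),"div":(322,205,.09),"Lfront":(272,283,.09),"backR":(282,52,.13),"backL":(178,215,.13),"hinge":(380,108,.073),"gend":(605,98,.073)}
P={k:f(*v) for k,v in pts.items()}
for k,v in P.items(): print(k,v.round(3))
b=P["backR"]-P["backL"]; print("back len",np.hypot(*b[:2]))
pad=ray((266.1,204.1),.001,K,R,t)
for nm,v in(("back",-b),("front",P["Lfront"]-P["Rfront"])):
    print(nm,"y dir deg",np.degrees(np.arctan2(v[1],v[0])), np.hypot(*v[:2]))
v=P["Lfront"]-P["Rfront"]-b; yaw=np.arctan2(v[1],v[0])-np.pi/2
c,s=np.cos(yaw),np.sin(yaw);Rz=np.array([[c,-s],[s,c]])
org=pad[:2]-Rz@[.002,.042]
print("yaw",np.degrees(yaw),"rack",org)
for k in P: print(k,(Rz.T@(P[k][:2]-org)*1000).round(0))
# can: gray rim & body bottom edge
for px,z in(((485,248),.175),((487,246),.185),((495,235),.205)):
    p=f(*px,z); print("can",p.round(3),(Rz.T@(p[:2]-org)*1000).round(0))
lowp=f(476,294,0); print("low edge",lowp.round(3))
for px,n,z in(((709,345),"block c",.029),((83,125),"tapeL",.019)): print(n,f(*px,z).round(3))
hsv=cv2.cvtColor(i,cv2.COLOR_BGR2HSV)
c2=i[195:235,325:362]
cv2.imwrite("pics/can.png",cv2.resize(c2,None,fx=14,fy=14,interpolation=cv2.INTER_CUBIC))
E
```

```text
Rfront [ 0.579 -0.277  0.09 ]
div [ 0.511 -0.234  0.09 ]
Lfront [ 0.442 -0.188  0.09 ]
backR [ 0.643 -0.203  0.13 ]
backL [ 0.498 -0.111  0.13 ]
hinge [ 0.603 -0.288  0.073]
gend [ 0.607 -0.495  0.073]
back len 0.17110624926344292
back y dir deg 147.48228034911182 0.17110624926344292
front y dir deg 147.13882067812614 0.16313652168872814
yaw 57.31464527413546 rack [ 0.54627175 -0.19206121]
Rfront [-53. -73.]
div [-54.   7.]
Lfront [-53.  90.]
backR [ 43. -87.]
backL [43. 84.]
hinge [ -50. -100.]
gend [-223. -215.]
can [ 0.455 -0.372  0.175] [-201.  -21.]
can [ 0.456 -0.373  0.185] [-202.  -22.]
can [ 0.461 -0.379  0.205] [-203.  -29.]
low edge [ 0.437 -0.374  0.   ]
block c [ 0.381 -0.585  0.029]
tapeL [ 0.608 -0.002  0.019]
```

View pics/can.png

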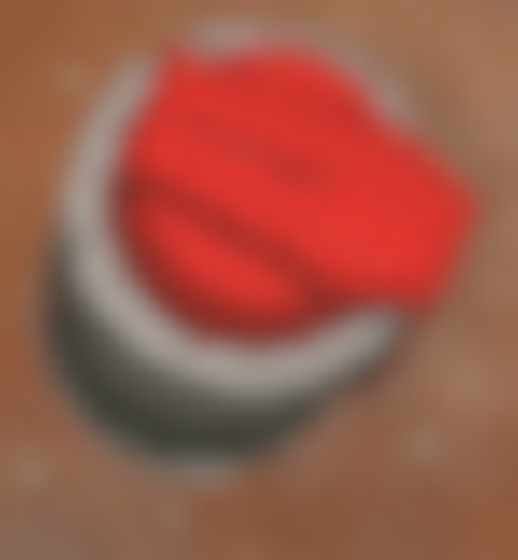

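Candidates: green can with red cap (342,212), orange can (197,203), and red funnel (490,105). The close crop confirms (342,212) by its red cap and dark green body. The left bay holds the pad at (266,204), and the gate runs from (307,166) to (382,163), open about 2.15 rad.

```bash
cat >> h.py <<'E'
from scipy.spatial.transform import Rotation as Ro
YAW=np.radians(57.3); PAD=np.array([.512,-.168])
def rack(x,y): # relative to pad, rack axes, mm
    c,s=np.cos(YAW),np.sin(YAW); return PAD+np.array([[c,-s],[s,c]])@(np.array([x,y])/1000)
def go(p,yaw,tilt):
    """shift (cm) and turn (deg) in tool axes to TCP p, tool x along yaw, tool z tilted forward"""
    s=env.get_state(); q=s["ee_rot"]; A=Ro.from_quat([q[1],q[2],q[3],q[0]])
    y,t=np.radians([yaw,tilt]); X=np.array([np.cos(y),np.sin(y),0]); D=np.array([0,0,-1])
    z=D*np.cos(t)+X*np.sin(t); x=X*np.cos(t)-D*np.sin(t)
    B=Ro.from_matrix(np.c_[x,np.cross(z,x),z])
    print("t",round(s["time_s"],2),"shift",(A.inv().apply(np.array(p)-s["position"])*100).round(2),"turn",np.degrees((A.inv()*B).as_rotvec()).round(1),"q",np.round(s["q"],2),"F",np.round(s["force"],1))
E
python3 -c "
from h import *
go([.465,-.47,.25],93,38)
i,K,R,t=cap('top')
print(ray((342,209.8),.165,K,R,t),ray((340,216.4),0,K,R,t))"
```

```text
t 0.2 shift [28.11  2.37 -3.59] turn [ 24.3  32.5 -70.6] q [-1.44  0.16  1.6  -0.    1.39 -0.21] F [-0.8 -0.8 -0.1]
[ 0.46411694 -0.37423992  0.165     ] [ 0.47057468 -0.37900407  0.        ]
```

```bash
python3 -m inch '[[-0.48,[2.8,0.2,-0.4],[2.4,3.2,-7]],[-0.48,[5.6,0.5,-0.7],[4.9,6.5,-14]],[-0.48,[8.4,0.7,-1.1],[7.3,9.8,-21.2]],[-0.48,[11.2,0.9,-1.4],[9.7,13,-28.2]],[-0.48,[14,1.2,-1.8],[12.2,16.2,-35.3]],[-0.48,[16.9,1.4,-2.2],[14.6,19.5,-42.4]],[-0.48,[19.7,1.7,-2.5],[17,22.8,-49.4]],[-0.48,[22.5,1.9,-2.9],[19.4,26,-56.5]],[-0.48,[25.3,2.1,-3.2],[21.9,29.2,-63.5]],[-0.48,[28.1,2.4,-3.6],[24.3,32.5,-70.6]]]'
python3 -c "
from h import *
go([.465,-.45,.25],93,38)
i,K,R,t=cap('scene'); cv2.imwrite('pics/s1.png',i); print(env.get_state()['position'],env.get_state()['grip_width'])
print(proj([.466,-.376,0],K,R,t),proj([.466,-.376,.17],K,R,t))"
```

```text
time_s: 1.25
position: [0.4657, -0.4704, 0.2505]
ee_rot: [-0.237, 0.649, 0.687, 0.224]
force: [-0.4, -1.4, 0.1]
grip_width: 0.0242
finger_force: 0.0
t 1.25 shift [1.57 0.05 1.3 ] turn [-0.1 -0.1  0.2] q [-1.1   0.86  0.7   0.31  2.18 -1.06] F [-0.4 -1.4  0.1]
[ 0.46988559 -0.46819596  0.24621824] 0.023872415718384405
[329.26099934 233.39377522] [328.85868044 180.8902891 ]
```

View pics/s1.png

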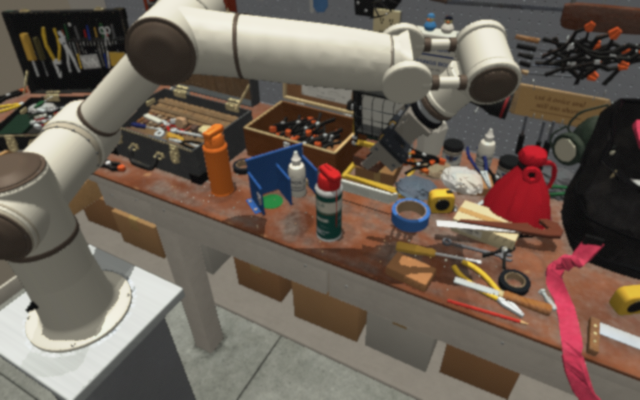

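The scene picture shows the green can upright with its base at about (329,235), matching the predicted (329,233). The path to the bay is clear.

```bash
python3 -c "
from h import *
go([.467,-.45,.018],93,38)"
```

```text
t 1.3 shift [-12.76  -0.24  19.01] turn [-0.3 -0.5  0.7] q [-1.09  0.88  0.69  0.31  2.18 -1.06] F [ 3.   1.1 -2.4]
```

```bash
python3 -m inch '[[-0.48,[-1.6,0,2.4],[0,0,0]],[-0.48,[-3.2,0,4.8],[0,0,0]],[-0.48,[-4.8,0,7.1],[0,0,0]],[-0.48,[-6.4,0,9.5],[0,0,0]],[-0.48,[-8,0,11.9],[0,0,0]],[-0.48,[-9.6,0,14.3],[0,0,0]],[-0.48,[-11.2,0,16.6],[0,0,0]],[-0.48,[-12.2,-0.1,18],[0,0,0]],[-0.48,[-12.8,-0.1,19],[0,0,0]],[-0.48,[-12.8,-0.1,19],[0,0,0]]]'
python3 -c "
from h import *
go([.462,-.295,.018],93,38)
i,K,R,t=cap('top'); cv2.imwrite('pics/t2.png',cv2.resize(i[130:290,220:440],None,fx=3,fy=3))"
```

```text
time_s: 2.3
position: [0.4626, -0.454, 0.0206]
ee_rot: [-0.237, 0.651, 0.685, 0.224]
force: [0.6, 0.4, -0.3]
grip_width: 0.0239
finger_force: 0.0
t 2.3 shift [12.34  0.77 10.  ] turn [-0.1 -0.1 -0.1] q [-1.09  1.02  0.91  0.27  1.82 -1.16] F [ 0.6  0.4 -0.3]
```

View pics/t2.png

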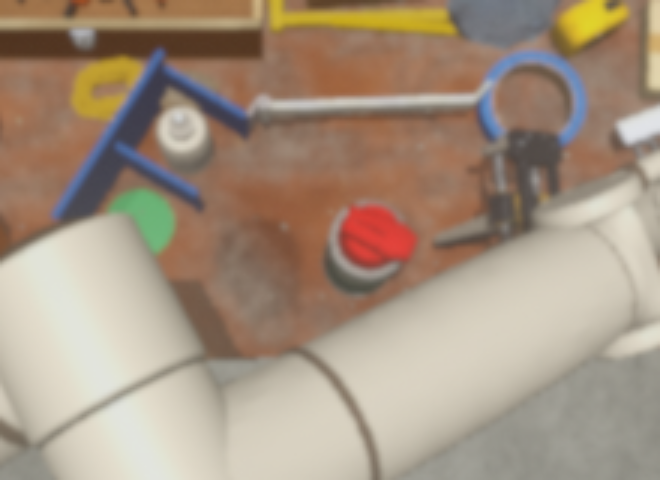

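```bash
python3 -m inch '[[-0.48,[0.5,0.3,0.4],[0,0,0]],[-0.48,[1,0.5,0.8],[0,0,0]],[-0.48,[1.5,0.5,1.2],[0,0,0]],[-0.48,[2,0.5,1.6],[0,0,0]],[-0.48,[2.5,0.5,2],[0,0,0]],[-0.48,[3,0.5,2.4],[0,0,0]],[-0.48,[3.6,0.6,2.9],[0,0,0]],[-0.48,[4.2,0.6,3.4],[0,0,0]],[-0.48,[4.8,0.6,3.9],[0,0,0]],[-0.48,[5.4,0.6,4.4],[0,0,0]]]'
cat > can.py <<'E'
from h import *
import sys
i,K,R,t=cap('top'); hsv=cv2.cvtColor(i,cv2.COLOR_BGR2HSV)
m=cv2.inRange(hsv,(0,150,80),(4,255,255)); n,l,s,c=cv2.connectedComponentsWithStats(m)
for k in range(1,n):
    if 200<s[k,4]<600 and c[k][0]<420:
        p=ray(c[k],.205,K,R,t)[:2]+[.005,.003] # cap offset seen at start
        C,S=np.cos(YAW),np.sin(YAW); print("can",p.round(3),"pad-rel mm",(np.array([[C,S],[-S,C]])@(p-PAD)*1000).round(0),s[k,4])
if len(sys.argv)>1: cv2.imwrite(sys.argv[1],cv2.resize(i[130:290,220:440],None,fx=3,fy=3))
E
python3 can.py; python3 -c "
from h import *
go([.464,-.295,.018],93,38)"
```

```text
time_s: 3.35
position: [0.4655, -0.3847, 0.0209]
ee_rot: [-0.236, 0.651, 0.686, 0.223]
force: [0.4, -2.8, 2.3]
grip_width: 0.0239
finger_force: 1.3
can [ 0.462 -0.349] pad-rel mm [-179.  -56.] 351
t 3.4 shift [6.79 0.33 5.65] turn [-0.1  0.   0. ] q [-1.04  0.88  1.15  0.29  1.72 -1.14] F [-0.1 -1.1 -0.1]
```

```bash
python3 -m inch '[[-0.48,[0.7,0,0.6],[0,0,0]],[-0.48,[1.4,0.1,1.1],[0,0,0]],[-0.48,[2.1,0.1,1.7],[0,0,0]],[-0.48,[2.8,0.1,2.3],[0,0,0]],[-0.48,[3.5,0.2,2.9],[0,0,0]],[-0.48,[4.2,0.2,3.5],[0,0,0]],[-0.48,[4.9,0.2,4.1],[0,0,0]],[-0.48,[5.6,0.2,4.7],[0,0,0]],[-0.48,[6.3,0.3,5.2],[0,0,0]],[-0.48,[7,0.3,5.8],[0,0,0]]]'
python3 can.py
```

```text
time_s: 4.4
position: [0.4637, -0.2933, 0.0178]
ee_rot: [-0.236, 0.651, 0.686, 0.224]
force: [-0.0, -2.0, 1.7]
grip_width: 0.0238
finger_force: 1.3
can [ 0.461 -0.259] pad-rel mm [-104.   -6.] 351
```

```bash
python3 -m inch '[[-0.48,[-0.8,0,-0.6],[0,0,0]],[-0.48,[-1.6,0,-1.3],[0,0,0]],[-0.48,[-2.4,0,-1.9],[0,0,0]],[-0.48,[-3.2,0,-2.5],[0,0,0]],[-0.48,[-4,0,-3.2],[0,0,0]],[-0.48,[-4,0,-3.2],[0,0,0]],[-0.48,[-4,0,-3.2],[0,0,0]],[-0.48,[-4,0,-3.2],[0,0,0]],[-0.48,[-4,0,-3.2],[0,0,0]],[-0.48,[-4,0,-3.2],[0,0,0]]]'
python3 can.py; python3 -c "
from h import *
p=rack(-173,-6);print(p);go([*p,.02],57.3,38)"
```

```text
time_s: 5.45
position: [0.4663, -0.3449, 0.0185]
ee_rot: [-0.236, 0.651, 0.686, 0.224]
force: [0.9, -0.3, 1.2]
grip_width: 0.0237
finger_force: 0.0
can [ 0.461 -0.257] pad-rel mm [-103.   -5.] 351
[ 0.42358749 -0.31682281]
t 5.5 shift [ 2.48 -4.12  1.75] turn [-22.    0.1  28.1] q [-1.02  0.81  1.26  0.3   1.67 -1.13] F [-0.   0.4 -0.1]
```

```bash
python3 -m inch '[[-0.48,[0.3,-0.6,0.2],[-3,0,4]],[-0.48,[0.6,-1.1,0.4],[-6,0,7.7]],[-0.48,[1,-1.7,0.7],[-9,0,11.5]],[-0.48,[1.3,-2.2,0.9],[-12,0,15.3]],[-0.48,[1.7,-2.8,1.2],[-15,0,19.2]],[-0.48,[2,-3.3,1.4],[-18,0,23]],[-0.48,[2.3,-3.8,1.6],[-20,0,25.5]],[-0.48,[2.5,-4.1,1.7],[-22,0.1,28.1]],[-0.48,[2.5,-4.1,1.7],[-22,0.1,28.1]],[-0.48,[2.5,-4.1,1.7],[-22,0.1,28.1]]]'
python3 can.py pics/t3.png; python3 -c "
from h import *
p=rack(-90,-1);go([*p,.018],57.3,38);p=rack(-43,0);go([*p,.018],57.3,38)"
```

```text
time_s: 6.5
position: [0.4239, -0.3174, 0.0207]
ee_rot: [-0.156, 0.829, 0.454, 0.286]
force: [-0.4, 0.2, -0.2]
grip_width: 0.024
finger_force: 0.0
can [ 0.462 -0.258] pad-rel mm [-103.   -7.] 374
t 6.55 shift [ 6.4  -0.58  5.35] turn [-0.  -0.   0.1] q [-1.2   0.51  1.73  0.53  1.36 -0.87] F [0.4 0.3 0.4]
t 6.55 shift [10.1  -0.67  8.24] turn [-0.  -0.   0.1] q [-1.2   0.51  1.73  0.53  1.36 -0.87] F [0.4 0.3 0.4]
```

View pics/t3.png

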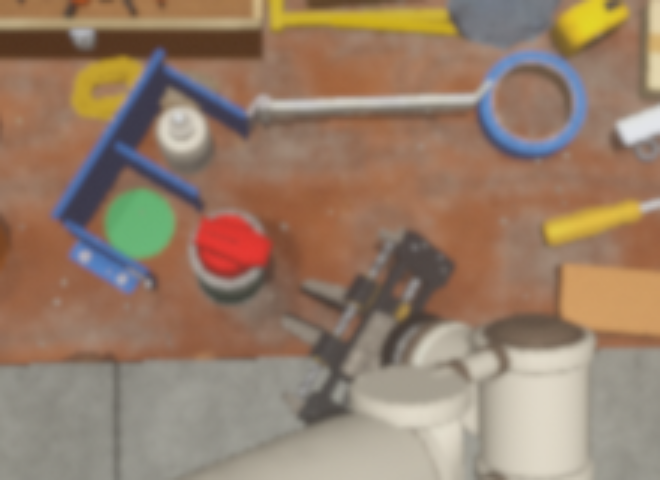

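```bash
python3 -m inch '[[-0.48,[0.5,0,0.4],[0,0,0]],[-0.48,[1,0,0.8],[0,0,0]],[-0.48,[1.5,0,1.2],[0,0,0]],[-0.48,[2,0,1.7],[0,0,0]],[-0.48,[2.4,-0.1,2],[0,0,0]],[-0.48,[2.8,-0.3,2.3],[0,0,0]],[-0.48,[3.2,-0.5,2.7],[0,0,0]],[-0.48,[3.6,-0.7,3],[0,0,0]],[-0.48,[4,-0.8,3.3],[0,0,0]],[-0.48,[4.4,-0.9,3.6],[0,0,0]]]'
python3 can.py pics/t4.png; python3 -c "
from h import *
p=rack(-43,0);go([*p,.018],57.3,38)"
```

```text
time_s: 7.55
position: [0.4471, -0.2644, 0.0193]
ee_rot: [-0.156, 0.83, 0.453, 0.286]
force: [-0.1, -2.6, 0.8]
grip_width: 0.0241
finger_force: 0.9
can [ 0.469 -0.238] pad-rel mm [-82.  -2.] 363
t 7.6 shift [5.61 0.31 4.56] turn [-0.  -0.1  0. ] q [-1.12  0.46  1.82  0.57  1.31 -0.83] F [-0.5 -1.3  0.6]
```

View pics/t4.png

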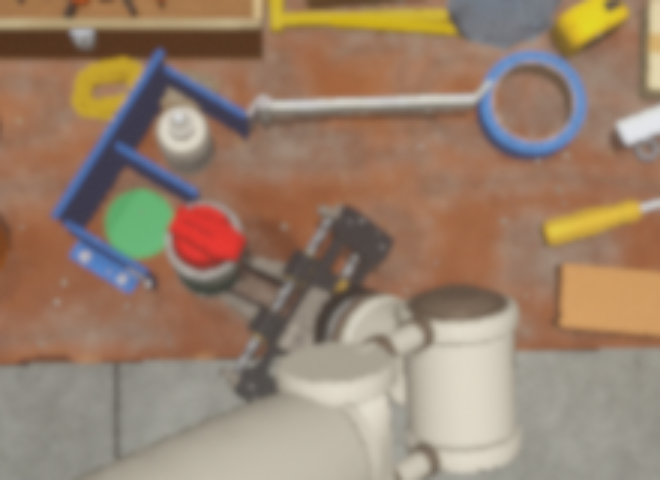

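```bash
python3 -m inch '[[-0.48,[0.4,0,0.3],[0,0,0]],[-0.48,[0.8,0,0.6],[0,0,0]],[-0.48,[1.2,0,0.9],[0,0,0]],[-0.48,[1.6,0,1.3],[0,0,0]],[-0.48,[2,0,1.6],[0,0,0]],[-0.48,[2.4,0,1.9],[0,0,0]],[-0.48,[2.8,0.1,2.2],[0,0,0]],[-0.48,[3.2,0.1,2.6],[0,0,0]],[-0.48,[3.5,0.1,2.8],[0,0,0]],[-0.48,[3.8,0.2,3.1],[0,0,0]]]'
python3 can.py; python3 -c "
from h import *
p=rack(-42,0);go([*p,.018],57.3,38)"
```

```text
time_s: 8.6
position: [0.4753, -0.2241, 0.0183]
ee_rot: [-0.156, 0.83, 0.453, 0.286]
force: [-1.9, -1.3, 1.9]
grip_width: 0.0238
finger_force: 1.4
can [ 0.497 -0.197] pad-rel mm [-32.  -3.] 365
t 8.65 shift [1.91 0.07 1.53] turn [-0.  -0.1  0. ] q [-1.04  0.43  1.85  0.62  1.26 -0.78] F [ 0.1 -0.3  1. ]
```

```bash
python3 -m inch '[[-0.48,[0.3,0,0.2],[0,0,0]],[-0.48,[0.6,0,0.5],[0,0,0]],[-0.48,[0.9,0,0.7],[0,0,0]],[-0.48,[1.2,0,1],[0,0,0]],[-0.48,[1.4,0,1.1],[0,0,0]],[-0.48,[1.6,0,1.3],[0,0,0]],[-0.48,[1.8,0,1.4],[0,0,0]],[-0.48,[2,0,1.6],[0,0,0]],[-0.48,[2.1,0,1.7],[0,0,0]],[-0.48,[2.2,0,1.8],[0,0,0]]]'
python3 can.py pics/t5.png
```

```text
time_s: 9.65
position: [0.4906, -0.2005, 0.0177]
ee_rot: [-0.156, 0.83, 0.453, 0.286]
force: [-0.9, -1.9, 2.6]
grip_width: 0.0237
finger_force: 1.4
can [ 0.512 -0.174] pad-rel mm [-5. -3.] 352
```

View pics/t5.png

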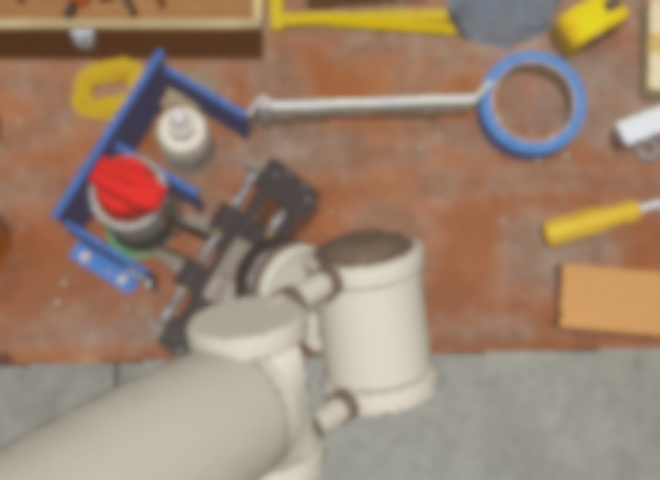

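The can stands in the bay, its rim at about (130,205) in the crop with a thin crescent of pad at (140,250). I'll back off and check it unobstructed.

```bash
python3 -m inch '[[-0.48,[-0.6,0,-0.5],[0,0,0]],[-0.48,[-1.6,0,-1.2],[0,0,0]],[-0.48,[-3.2,0,-2.5],[0,0,0]],[-0.48,[-4.8,0,-3.7],[0,0,0]],[-0.48,[-6.4,0,-5],[0,0,0]],[-0.48,[-8,0,-6.2],[0,0,0]],[-0.48,[-7.5,0,-8.4],[0,0,0]],[-0.48,[-6,0,-11],[0,0,0]],[-0.48,[-4,0,-14],[0,0,0]],[-0.48,[-2,0,-17],[0,0,0]]]'
python3 can.py; python3 - <<'E'
from h import *
go([.68,-.40,.25],180,0); s=env.get_state(); print(s["position"])
i,K,R,t=cap('scene'); j,K2,R2,t2=cap('top')
cv2.imwrite('pics/s6.png',np.hstack([cv2.resize(i[130:250,210:340],None,fx=3,fy=3),cv2.resize(j[140:260,220:350],None,fx=3,fy=3)]))
print("pad px scene",(proj([*PAD,0],K,R,t)-[210,130])*3,"top",(proj([*PAD,0],K2,R2,t2)-[220,140])*3)
E
```

```text
time_s: 10.7
position: [0.4244, -0.3024, 0.1401]
ee_rot: [-0.157, 0.83, 0.453, 0.286]
force: [-0.4, -0.6, -1.4]
grip_width: 0.0238
finger_force: 0.0
can [ 0.512 -0.174] pad-rel mm [-5. -3.] 352
t 10.75 shift [10.82 26.54 -4.49] turn [  40.5  -21.5 -117.3] q [-1.19  0.28  1.74  0.53  1.54 -0.75] F [ 2.4 -3.7  3.5]
[ 0.42615127 -0.30561358  0.14606621]
pad px scene [186.55472811 213.48587295] top [138.71738844 192.46681629]
```

View pics/s6.png

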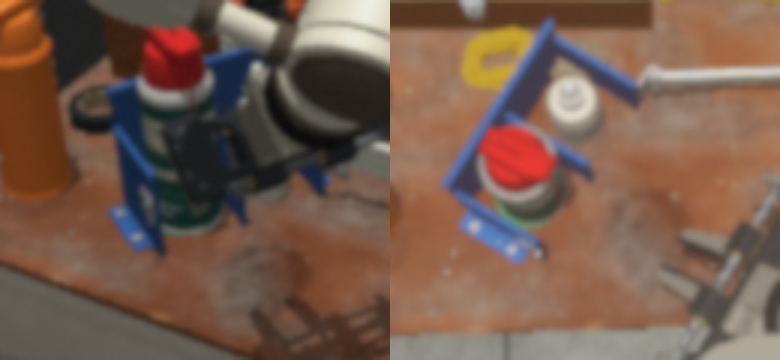

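Both crops show the can upright on the pad: base at (190,218) against the predicted pad centre (187,213) in the scene crop. Next is the gate, starting with a vertical tool on its far side.

```bash
python3 -c "
from h import *
go([.45,-.42,.25],0,0)"
```

```text
t 10.85 shift [  0.02   8.38 -13.73] turn [-18.7 -34.7  55.2] q [-1.19  0.29  1.74  0.53  1.54 -0.75] F [ 0.1 -0.1 -0.1]
```

```bash
python3 -m inch '[[-1,[0,1,-1.6],[0,0,0]],[-1,[0,2,-3.2],[-2,-3.5,5.5]],[-1,[0,3,-5],[-4.2,-7.7,12.3]],[-1,[0,4,-6.6],[-6.3,-11.6,18.4]],[-1,[0,5,-8.2],[-8.3,-15.4,24.5]],[-1,[0,6,-9.8],[-10.4,-19.3,30.7]],[-1,[0,7,-11.4],[-12.5,-23.1,36.8]],[-1,[0,7.7,-12.6],[-14.5,-27,42.9]],[-1,[0,8.1,-13.2],[-16.6,-30.8,49]],[-1,[0,8.4,-13.7],[-18.7,-34.7,55.2]]]'
python3 -c "
from h import *
go([.648,-.405,.25],0,0);go([.648,-.405,.035],0,0)"
```

```text
time_s: 11.85
position: [0.4497, -0.4186, 0.2457]
ee_rot: [-0.002, 1.0, -0.002, -0.003]
force: [-0.1, -1.1, -0.5]
grip_width: 0.0004
finger_force: 0.0
t 11.85 shift [19.82 -1.45 -0.53] turn [-0.3  0.3 -0.3] q [-0.95  0.25  1.43 -0.    1.47  0.63] F [-0.1 -1.1 -0.5]
t 11.85 shift [19.94 -1.35 20.97] turn [-0.3  0.3 -0.3] q [-0.95  0.25  1.43 -0.    1.47  0.63] F [-0.1 -1.1 -0.5]
```

```bash
python3 -m inch '[[-1,[4,-0.3,-0.5],[0,0,0]],[-1,[8,-0.6,-0.5],[0,0,0]],[-1,[12,-0.9,-0.5],[0,0,0]],[-1,[16,-1.2,-0.5],[0,0,0]],[-1,[20,-1.4,-0.3],[0,0,0]],[-1,[20,-1.4,4],[0,0,0]],[-1,[20,-1.4,8],[0,0,0]],[-1,[20,-1.4,11],[0,0,0]],[-1,[20,-1.4,12],[0,0,0]],[-1,[20,-1.4,12],[0,0,0]]]'
python3 - <<'E'
from h import *
go([.648,-.405,.035],0,0)
j,K2,R2,t2=cap('top')
cv2.imwrite('pics/t7.png',cv2.resize(j[80:240,240:460],None,fx=3,fy=3)); s=env.get_state(); print(s["position"])
print((proj([.648,-.405,.13],K2,R2,t2)-[240,80])*3)
E
```

```text
time_s: 12.85
position: [0.6485, -0.4028, 0.1231]
ee_rot: [-0.004, 1.0, -0.0, -0.003]
force: [0.1, -0.3, 0.7]
grip_width: 0.0005
finger_force: 0.0
t 12.85 shift [0.   0.3  8.81] turn [-0.5  0.4 -0. ] q [-0.71  0.72  1.03  0.    1.4   0.86] F [ 0.1 -0.3  0.7]
[ 0.64978596 -0.4037848   0.12621449]
[329.84524254 189.82296384]
```

View pics/t7.png

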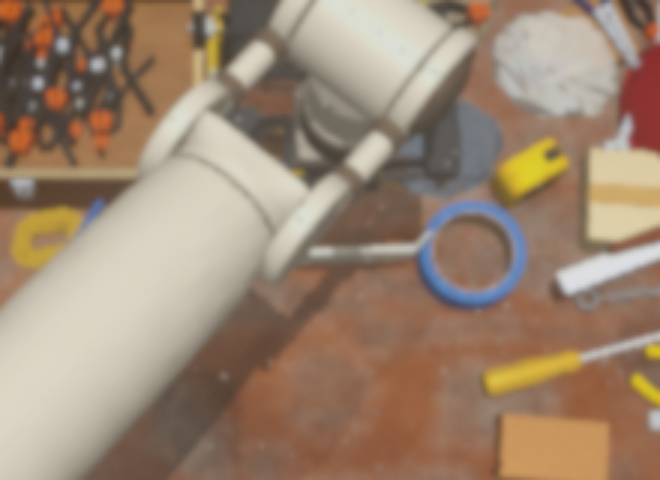

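The picture shows the gate bar at crop row 252, the arm above its far side, and the blue ring beyond the gate's end at (472,253). The descent point is clear.

```bash
python3 -m inch '[[-1,[0,0,2],[0,0,0]],[-1,[0,0,4],[0,0,0]],[-1,[0,0,6],[0,0,0]],[-1,[0,0,7.5],[0,0,0]],[-1,[0,0,8.3],[0,0,0]],[-1,[0,0,8.3],[0,0,0]],[-1,[-0.6,0,8.3],[0,0,0]],[-1,[-1.2,0,8.3],[0,0,0]],[-1,[-1.8,0,8.3],[0,0,0]],[-1,[-2.4,0,8.3],[0,0,0]]]' && python3 -m inch '[[-1,[-0.6,0,0],[0,0,0]],[-1,[-1.2,0,0],[0,0,0]],[-1,[-1.8,0,0],[0,0,0]],[-1,[-2.5,0.1,0],[0,0,0]],[-1,[-3.2,0.1,0],[0,0,0]],[-1,[-3.9,0.1,0],[0,0,0]],[-1,[-4.6,-0.1,0],[0,0,0]],[-1,[-5.3,-0.3,0],[0,0,0]],[-1,[-6,-0.5,0],[0,0,0]],[-1,[-6.7,-0.8,0],[0,0,0]]]'
```

```text
time_s: 13.9
position: [0.6257, -0.4035, 0.0447]
ee_rot: [-0.002, 1.0, 0.0, -0.0]
force: [0.3, -0.8, 0.2]
grip_width: -0.0
finger_force: 0.0
time_s: 14.9
position: [0.5586, -0.3951, 0.0441]
ee_rot: [-0.002, 1.0, 0.0, -0.001]
force: [0.8, 0.2, 0.8]
grip_width: 0.0005
finger_force: 0.5
```

```bash
python3 -m inch '[[-1,[-0.7,-0.3,0],[0,0,0]],[-1,[-1.4,-0.7,0],[0,0,0]],[-1,[-2.1,-1.1,0],[0,0,0]],[-1,[-2.8,-1.6,0],[0,0,0]],[-1,[-3.5,-2.1,0],[0,0,0]],[-1,[-4.1,-2.6,0],[0,0,0]],[-1,[-4.6,-3.1,0],[0,0,0]],[-1,[-5.1,-3.6,0],[0,0,0]],[-1,[-5.6,-4.1,0],[0,0,0]],[-1,[-6,-4.6,0],[0,0,0]]]'
python3 - <<'E'
from h import *
go([.46,-.40,.15],57.3,38)
j,K2,R2,t2=cap('top')
cv2.imwrite('pics/t8.png',cv2.resize(j[130:290,220:440],None,fx=3,fy=3))
E
```

```text
time_s: 15.9
position: [0.4987, -0.3488, 0.0444]
ee_rot: [-0.002, 1.0, 0.0, -0.001]
force: [1.5, -1.4, -0.7]
grip_width: 0.0003
finger_force: 0.4
t 15.9 shift [ -3.89   5.06 -10.58] turn [ 18.7  34.7 -55.2] q [-0.81  0.43  1.62  0.    1.09  0.76] F [ 1.5 -1.4 -0.7]
```

View pics/t8.png

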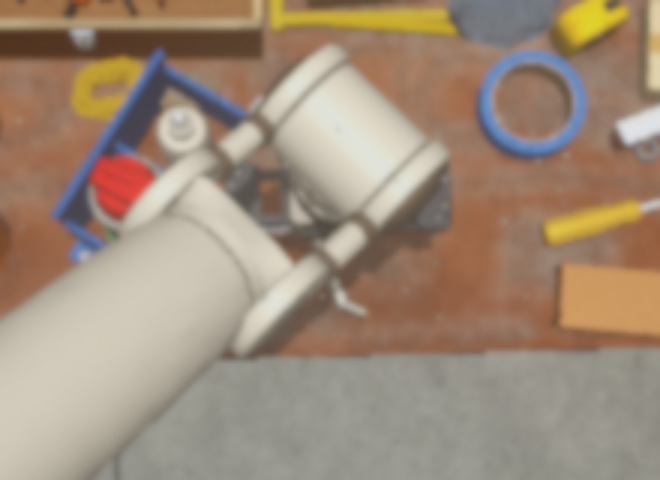

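```bash
python3 -m inch '[[-1,[0.3,1,0],[0,0,0]],[-1,[0.5,2,0],[0,0,0]],[-1,[0.5,3.5,0],[0,0,0]],[-1,[0.5,5,0],[0,0,0]],[-1,[0.3,6.5,-3],[0,0,0]],[-1,[0,7,-6],[0,0,0]],[-1,[0,7,-9],[0,0,0]],[-1,[0,7,-11],[0,0,0]],[-1,[0,7,-12],[0,0,0]],[-1,[0,7,-12],[0,0,0]]]' && python3 -m inch '[[-1,[0,0,0],[1.9,3.5,-5.5]],[-1,[0,0,0],[3.7,6.9,-11]],[-1,[0,0,0],[5.6,10.4,-16.6]],[-1,[0,0,0],[7.5,13.9,-22]],[-1,[0,0,0],[9.4,17.4,-27.6]],[-1,[0,0,0],[11.2,20.8,-33.1]],[-1,[0,0,0],[13.1,24.3,-38.6]],[-1,[0,0,0],[15,27.8,-44.2]],[-1,[0,0,0],[16.8,31.2,-49.7]],[-1,[0,0,0],[18.7,34.7,-55.2]]]'
python3 can.py; python3 - <<'E'
from h import *
go([.495,-.415,.045],57.3,38)
E
```

```text
time_s: 16.95
position: [0.4998, -0.4214, 0.1655]
ee_rot: [-0.001, 1.0, -0.0, 0.0]
force: [0.3, -0.0, -0.9]
grip_width: 0.0
finger_force: 0.0
time_s: 17.95
position: [0.4986, -0.4195, 0.1621]
ee_rot: [-0.158, 0.828, 0.454, 0.287]
force: [0.1, -0.8, -1.4]
grip_width: 0.0006
finger_force: 0.0
can [ 0.512 -0.174] pad-rel mm [-5. -3.] 354
t 18.0 shift [-6.94 -0.49  9.21] turn [-0.2 -0.4  0.2] q [-1.16  0.6   1.28  0.54  1.66 -0.65] F [-1.9  1.  -0.4]
```

```bash
python3 -m inch '[[-1,[-1,0,1.3],[0,0,0]],[-1,[-2,-0.1,2.7],[0,0,0]],[-1,[-3,-0.2,4],[0,0,0]],[-1,[-4,-0.3,5.4],[0,0,0]],[-1,[-5,-0.3,6.7],[0,0,0]],[-1,[-6,-0.4,8],[0,0,0]],[-1,[-6.6,-0.4,8.8],[0,0,0]],[-1,[-6.9,-0.4,9.2],[0,0,0]],[-1,[-6.9,-0.4,9.2],[0,0,0]],[-1,[-6.9,-0.4,9.2],[0,0,0]]]'
python3 - <<'E'
from h import *
for p in((.497,-.347),(.484,-.299),(.487,-.264),(.499,-.2325)): go([*p,.045],57.3,38)
j,K,R,t=cap('scene'); j2,*_=cap('top')
E
```

```text
time_s: 19.0
position: [0.4975, -0.4162, 0.0497]
ee_rot: [-0.156, 0.83, 0.454, 0.286]
force: [-0.3, -0.1, -0.2]
grip_width: 0.0004
finger_force: 0.0
t 19.0 shift [ 4.28 -3.78  3.93] turn [ 0.1 -0.   0. ] q [-1.15  0.72  1.34  0.54  1.5  -0.74] F [-0.3 -0.1 -0.2]
t 19.0 shift [ 6.91 -7.47  5.99] turn [ 0.1 -0.   0. ] q [-1.15  0.72  1.34  0.54  1.5  -0.74] F [-0.3 -0.1 -0.2]
t 19.0 shift [ 9.36 -9.11  7.9 ] turn [ 0.1 -0.   0. ] q [-1.15  0.72  1.34  0.54  1.5  -0.74] F [-0.3 -0.1 -0.2]
t 19.0 shift [11.96 -9.8   9.93] turn [ 0.1 -0.   0. ] q [-1.15  0.72  1.34  0.54  1.5  -0.74] F [-0.3 -0.1 -0.2]
```

```bash
python3 -m inch '[[-1,[1.2,-1,1.1],[0,0,0]],[-1,[2.2,-2,2],[0,0,0]],[-1,[3.1,-2.9,2.9],[0,0,0]],[-1,[3.8,-3.5,3.5],[0,0,0]],[-1,[4.3,-4,3.9],[0,0,0]],[-1,[4.8,-4.7,4.3],[0,0,0]],[-1,[5.3,-5.4,4.7],[0,0,0]],[-1,[5.8,-6.1,5.1],[0,0,0]],[-1,[6.3,-6.8,5.5],[0,0,0]],[-1,[6.9,-7.5,6],[0,0,0]]]' && python3 - <<'E'
from h import *
for p in((.487,-.264),(.499,-.2325)): go([*p,.045],57.3,38)
E
```

```text
time_s: 20.1
position: [0.4833, -0.2979, 0.0444]
ee_rot: [-0.156, 0.83, 0.453, 0.286]
force: [0.4, -1.3, 0.1]
grip_width: 0.0002
finger_force: 0.5
t 20.1 shift [ 2.44 -1.52  1.83] turn [ 0. -0.  0.] q [-1.09  0.51  1.67  0.58  1.37 -0.76] F [ 0.4 -1.3  0.1]
t 20.1 shift [ 5.04 -2.21  3.86] turn [ 0. -0.  0.] q [-1.09  0.51  1.67  0.58  1.37 -0.76] F [ 0.4 -1.3  0.1]
```

```bash
python3 -m inch '[[-1,[0.6,-0.4,0.5],[0,0,0]],[-1,[1.2,-0.8,0.9],[0,0,0]],[-1,[1.8,-1.2,1.4],[0,0,0]],[-1,[2.4,-1.5,1.8],[0,0,0]],[-1,[2.9,-1.7,2.2],[0,0,0]],[-1,[3.4,-1.8,2.6],[0,0,0]],[-1,[3.8,-1.9,2.9],[0,0,0]],[-1,[4.2,-2,3.2],[0,0,0]],[-1,[4.4,-2.1,3.4],[0,0,0]],[-1,[4.6,-2.1,3.6],[0,0,0]]]' && python3 can.py && python3 - <<'E'
from h import *
go([.499,-.2325,.045],57.3,38)
E
```

```text
time_s: 21.1
position: [0.4974, -0.2376, 0.0443]
ee_rot: [-0.156, 0.83, 0.453, 0.286]
force: [-1.5, 0.2, -0.2]
grip_width: 0.0006
finger_force: 0.4
can [ 0.512 -0.174] pad-rel mm [-5. -3.] 350
t 21.15 shift [ 0.42 -0.13  0.24] turn [-0.  -0.1  0. ] q [-1.02  0.44  1.78  0.61  1.31 -0.73] F [-0.2 -1.  -0.1]
```

Press on slowly until a stop is felt.

```bash
python3 -m inch '[[-1,[0.1,0,0.1],[0,0,0]],[-1,[0.2,0,0.1],[0,0,0]],[-1,[0.2,0,0.2],[0,0,0]],[-1,[0.3,0,0.2],[0,0,0]],[-1,[0.4,0,0.3],[0,0,0]],[-1,[0.4,0,0.3],[0,0,0]],[-1,[0.5,0,0.4],[0,0,0]],[-1,[0.5,0,0.4],[0,0,0]],[-1,[0.5,0,0.4],[0,0,0]],[-1,[0.5,0,0.4],[0,0,0]]]' && python3 can.py
```

```text
time_s: 22.15
position: [0.4997, -0.2345, 0.044]
ee_rot: [-0.155, 0.83, 0.454, 0.284]
force: [-8.5, -6.9, 1.3]
grip_width: 0.0003
finger_force: 5.2
can [ 0.512 -0.174] pad-rel mm [-5. -3.] 349
```

A firm stop at 11 N with the can unmoved, so the gate is against its stop. Retreat and check.

```bash
python3 -m inch '[[-1,[-0.8,0,-0.6],[0,0,0]],[-1,[-2,0,-1.5],[0,0,0]],[-1,[-3.2,0,-2.5],[0,0,0]],[-1,[-4.8,0,-3.7],[0,0,0]],[-1,[-6.4,0,-5],[0,0,0]],[-1,[-8,0,-6.2],[0,0,0]],[-1,[-9,0,-7.5],[0,0,0]],[-1,[-9.5,0,-9],[0,0,0]],[-1,[-10,0,-10.5],[0,0,0]],[-1,[-10,0,-10.5],[0,0,0]]]'
python3 can.py; python3 - <<'E'
from h import *
i,K,R,t=cap('top'); hsv=cv2.cvtColor(i,cv2.COLOR_BGR2HSV)
H=np.array([*rack(-52,-146)])
m=cv2.inRange(hsv,(0,0,125),(180,60,255))
# white pixels whose z=.073 point lies in front strip of the rack
C,S=np.cos(YAW),np.sin(YAW); out=[]
for v,u in np.argwhere(m):
    if 220<u<400 and 140<v<260:
        p=ray((u,v),.073,K,R,t)[:2]; r=np.array([[C,S],[-S,C]])@(p-PAD)*1000
        if -110<r[0]<-30 and -160<r[1]<70: out.append(r)
o=np.array(out); print(len(o))
for a in range(-160,70,20):
    s=o[(o[:,1]>=a)&(o[:,1]<a+20)]; print(a,len(s),s[:,0].mean().round(1) if len(s) else "")
E
```

```text
time_s: 23.2
position: [0.4232, -0.356, 0.0671]
ee_rot: [-0.154, 0.83, 0.453, 0.286]
force: [-0.0, -0.4, 0.7]
grip_width: 0.0004
finger_force: 0.0
can [ 0.512 -0.174] pad-rel mm [-5. -3.] 350
459
-160 34 -50.2
-140 48 -50.8
-120 35 -54.5
-100 40 -54.5
-80 37 -54.5
-60 47 -51.2
-40 38 -54.1
-20 38 -53.6
0 35 -54.3
20 36 -53.8
40 56 -51.3
60 15 -52.0
```

The white bar lies at x ≈ -53 mm in the rack frame along its whole length, so the gate is shut. The robot is clear.

```bash
python3 -c "
from h import *
print(env.finish_job())"
```

```text
the job is handed in; nothing more can be done
None
```

The job is handed in: the spray can stands upright in the left bay about 6 mm from the pad's centre, the gate is shut against its stop and the robot is clear. The glue bottle, tape roll and sanding block were never touched, but I did not measure them again at the end. I also viewed 12 pictures, two over the limit of 10, and the hand-in call returned no verdict.

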